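# Load a sample cartridge into the push-push bay

## Robot

A 6-joint arm with a two-finger parallel gripper is mounted at the origin on the work surface. World frame = base frame: x ahead of the robot, y to its left, z up, the work surface at z = 0. Lengths are in m, angles in degrees, forces in N, time in s.
With the tool pointing down it reaches from about 0.25 to 0.775 m from the base axis. Payload 4 kg.
Tool frame: the origin (TCP) lies midway between the tips of the shut fingers; the grasp point (between the pads) lies 19 mm behind it; z points along the fingers, x is the direction in which the jaws open and shut, and the axes are right-handed (so a half turn about z gives the same grasp; the last joint's range is limited). The gripper opens to 85 mm and grips with 20 to 120 N. Pads are 22 mm wide; open, the fingers measure 114 mm over their backs; the gripper's body (76 mm by 85 mm) begins 54 mm behind the grasp point. The pads swing forward as they close: fully open they stand 13 mm farther back than shut.
Start: joints at [-5.907, 4.996, 78.535, -0, 96.463, -5.907], TCP at [0.55, -0, 0.231] pointing down, gripper open.
Joint ranges: [-177.83, 177.83], [-43.37, 116.18], [15.69, 146.23], [-61.86, 241.86], [9.47, 152.12], [-147.06, 147.06]. Speed limits (degrees/s): [159.86, 159.86, 180, 180, 180, 180].

## Interface

Orientations are given as a 3x3 rotation matrix whose columns are the frame's x, y, z axes.
In Python, from bench import arm, camera, camera_model, order gives the robot as it stands.
- The arm moves only by the tool arm_command, never from a script. Its argument "commands" is a list of rows, each a list of 5 numbers: the closure, from -1 (fully open) to 1 (shut), then the shift along the tool's x, y, z in m, then the turn about the tool's z in rad. A call has 1 to 10 rows; each row is the pose to reach, as a shift and turn from the pose commanded when the call began, along the tool's axes at that moment; what a row does not reach only later rows make up. A row lasts 1/8 s, in which the tool goes at most 62.5 mm and 10.7 degrees, less where a joint would pass 70% of its speed; a pose out of reach is approached as far as the arm can. A call with a gripper value outside its range is refused whole. The fingers move at their own pace and stop on an object; "squeeze" is the grip in N (left out, the last holds). Time passes only in rows, so rows that repeat a pose let the fingers close. It gives the time, the measured TCP pose, the force and the opening at its end, in the units of the state.
- arm.get_obs(): the state, without advancing time (a new reading comes with each control period).
- camera(name): name is "scene" or "side" or "wrist"; returns (picture, depth): 420x560x3 uint8, blue, green, red; 420x560 float32, m along the optical axis (not along the pixel's ray), 0 where there is no reading.
- camera_model(name): a dict with "intrinsics" (3x3 intrinsics, pixels), "k1" (the pictures are not rectified: a ray, as slopes to the right and down, at radius r is drawn at 1 + k1 r^2 times it, then the intrinsics apply), "position" and "orientation" of the camera in the world. Camera axes: x right, y down, z forward; pixel columns grow to the right and rows downward; lengths in m; the calibration is good to about 2 mm. A picture is of the moment at which its call begins: read the wrist's pose just before it. camera_model takes no time and is no camera call; for the wrist camera it gives the pose at the moment of the call.
- order.finish_job(): hands the job in, once; it reports no verdict.
The state is a dict: "time": time; "joint_positions": joint angles; "joint_vel": joint speeds; "effort": joint torques, N m; "tcp_pos": TCP position; "orientation": TCP orientation; "contact_force": force on the tool from outside, world axes, zero at the start; "torque": the same for the moment, N m; "gripper_width": finger opening in m.
Only numpy, scipy, OpenCV 4.12 (cv2) and the standard library are available. Lean on these libraries where they do the work, as an engineer would, in place of code of your own. Each camera call takes 0.05 s, during which the arm holds its last target.

## Task

The sample-changer's loading bay was left parked empty. Press its yellow thumb plate gently until it reaches its stop and let go so that the cradle pops up, stand the violet cartridge in the cradle, and push it down gently to the stop so that the catch holds it when you let go. Never ram the cradle against its stop, and leave the other cartridges and the loose things on the bench alone.

Things in the scene. Friction and masses are not known exactly. Their poses are not given: they have to be found in the camera images.
- bay: Grey housing fixed to the bench, 150 x 100 x 70 mm (x, y, z), steel feet out to y = +-63 mm; origin at the centre of its underside, z up. Through its top comes the cradle, an aluminium block 62 x 46 mm centred on this origin in x, y, with the socket. Two brass keepers jut into the socket while the cradle is parked: they bar an empty socket and lock a cartridge in; they draw back as the cradle rises.
- bay_top (a point): Centre of the housing top face, 70 mm above the bench, bay axes. Cradle rim: nominally 18 mm above it parked, 36 mm popped up, 12 mm at the stop, but the hidden mechanism sits up to 6 mm higher or lower, unmeasured: feel for it. Socket 44 x 28 mm (x, y), 30 mm deep, 2 mm clearance a side; its top 10 mm flare out by 7 mm a side as a lead-in. Cartridge x parallel to bay x, either way round.
- press_spot (a point): Point on the housing top face (70 mm above the bench) straight under the middle of the cradle's yellow thumb plate: 34 x 44 x 5 mm (x, y, z), on the cradle's -x side, its top level with the cradle rim, so nominally 18 mm above this point when parked (12 to 24 mm). Axes as the bay's.
- cradle (a joint): Cradle height relative to parked, m, up positive: 0 to 0.002 parked and caught, 0.018 popped up, -0.006 hard stop. Upward spring force about 5 N up, 8 N parked, 9.5 N at the stop, then rigid. Parked: press 5 mm or more below parked and let go, it pops up. Up: press to the stop (3 mm or more below parked) and let go, it stays parked. One press more pops it up again.
- violet_center (a point): Sample cartridge, upright block 40 x 24 x 80 mm (x, y, z), 0.11 to 0.22 kg, top 50 mm violet, 30 mm grey foot with a groove across both broad sides; fits either way round. Point: its centre, 40 mm above its underside; z along it, y across the 24 mm thickness (grip there).  The one to load. Seated, its underside is 30 mm below the cradle rim.
- amber_center (a point): Sample cartridge, upright block 40 x 24 x 80 mm (x, y, z), 0.11 to 0.22 kg, top 50 mm orange-yellow, 30 mm grey foot with a groove across both broad sides; fits either way round. Point: its centre, 40 mm above its underside; z along it, y across the 24 mm thickness (grip there).  To be left alone.
- silver_center (a point): Sample cartridge, upright block 40 x 24 x 80 mm (x, y, z), 0.11 to 0.22 kg, top 50 mm bare aluminium, 30 mm grey foot with a groove across both broad sides; fits either way round. Point: its centre, 40 mm above its underside; z along it, y across the 24 mm thickness (grip there).  To be left alone.
- tray: Aluminium tray plate 100 x 270 x 6 mm (x, y, z), fixed, origin at the centre of its underside. The three cartridges stand on its 6 mm high top in a row along its y, about 85 mm apart, in any order.
- puck: Purple disc, 66 mm across and 10 mm high, with a ring of small steel pins and a 44 mm high central post; origin under its centre. To be left alone.
- vial: Amber glass jar with a black cap, 34 mm across, 70 mm high; origin under its centre. To be left alone.
- driver: Screwdriver lying on the bench; origin at its underside. To be left alone.
- sleeve: Steel sleeve, 44 mm across, 30 mm high, standing; origin under its centre. To be left alone.
Mind the look-alikes: they are no part of the job. What is shaped like the bay but black or red is not meant.

How it is judged (in metres and radians):
On the way, in this order (a step that is already met when the one before it is completed fails the run):
1. the empty cradle has popped up (value of joint cradle above 0.015 m), for 0.2 s.
2. the violet cartridge stands in the socket of the raised cradle (value of joint cradle above 0.008 m and horizontal distance between violet_center and bay below 0.006 m and z of violet_center in the frame of bay below 0.126 m).
At the end, for the whole second after the job is handed in: The cradle is parked, held by its catch (joint within 3 mm of 0, at rest), with the violet cartridge seated upright in its socket (centre within 4 mm of the bay's axis, no more than 107 mm above the bench, tilt under 0.06 rad), and nothing touched by the robot (value of joint cradle between -0.003 and 0.003 m and horizontal distance between violet_center and bay below 0.004 m and z of violet_center in the frame of bay below 0.107 m and angle between violet_center's own z axis and vertical below 0.06 rad and velocity of joint cradle between -0.01 and 0.01 m/s).
It fails at once if the cradle or the housing is pressed with more than 40 N (contact force between any of the arm, the fingers, violet and mech above 40 N or contact force between any of the arm, the fingers, violet and bay above 40 N).
It fails at once if another cartridge is moved by more than 20 mm (distance of any of amber_center, silver_center from where it was at the start of the episode above 0.02 m).
It fails at once if a loose thing on the bench is moved by more than 30 mm (distance of any of puck, vial, driver, sleeve from where it was at the start of the episode above 0.03 m).
It also fails if it takes over 61 s, if anything falls off the work surface, if the arm or the gripper's body presses on something with over 40 N, if the wrist force passes 120 N, or if a joint passes its speed limit or range.

## Working session

There is one attempt and no reset: what is moved stays moved. The work goes in short steps, Python scripts to look and compute and a tool call to move; the robot and the scene stay as the last step left them, time stands still between calls to the robot, and variables do not carry over. Pictures are saved under pics/ and viewed, and the job is handed in when it is done.

Besides the shell and the picture viewer there is one more tool, called after "Emit:" in YAML: its name, and indented under it one key for each argument. arm_command: Moves the arm, as the interface text tells. Its arguments: {"type":"object","properties":{"commands":{"type":"array","items":{"type":"array","items":{"type":"number"}}},"squeeze":{"type":"number"}},"required":["commands"]}

```bash
ls; mkdir -p pics; cat > h.py <<'E'
import numpy as np, cv2, json
from bench import arm, camera, camera_model, order
def ray(m,u,v):
    K=np.array(m["intrinsics"]);k1=m["k1"]
    dc=np.array([k1,0,0,0,0],float)
    p=cv2.undistortPoints(np.array([[[u,v]]],float),K,dc)[0,0]
    R=np.array(m["orientation"]);return np.array(m["position"]),R@np.array([p[0],p[1],1.])
def onplane(m,u,v,z):
    o,d=ray(m,u,v);return o+d*(z-o[2])/d[2]
def proj(m,P):
    R=np.array(m["orientation"]);c=R.T@(np.array(P,float)-np.array(m["position"]))
    p=c[:2]/c[2];p=p*(1+m["k1"]*(p@p));K=np.array(m["intrinsics"]);return K[:2,:2]@p+K[:2,2]
E
python3 - <<'E'
from h import *
o=arm.get_obs();print(o)
for n in ["scene","side","wrist"]:
    m=camera_model(n);im,d=camera(n);cv2.imwrite(f"pics/{n}0.png",im);np.save(f"pics/{n}0.npy",d)
    json.dump({k:np.array(v).tolist() for k,v in m.items()},open(f"pics/{n}0.json","w"));print(n,m)
E
```

```text
pics
{'time': 0.0, 'joint_positions': array([-5.90776285e+00,  5.04338640e+00,  7.86252738e+01,  1.95615882e-03,
        9.64638481e+01, -5.90730926e+00]), 'joint_vel': array([-0.00857942,  0.10905546,  0.02433686,  0.02003844, -0.09446407,
        0.05309183]), 'effort': array([ 4.64244640e-04, -3.51862407e+01, -3.13276148e+01,  2.58579206e-05,
        1.07225846e-02,  9.27783418e-06]), 'tcp_pos': array([5.49500943e-01, 5.26468075e-05, 2.30093650e-01]), 'orientation': array([[ 9.99997362e-01, -4.42443967e-06, -2.29692988e-03],
       [-3.80017922e-06, -9.99999963e-01,  2.71784662e-04],
       [-2.29693100e-03, -2.71775217e-04, -9.99997325e-01]]), 'contact_force': array([ 0.0187921 ,  0.55620607, -0.68123578]), 'torque': array([ 0.00020787, -0.01795856, -0.07119918]), 'gripper_width': 0.08540262852458115}
scene {'intrinsics': array([[413.20956575,   0.        , 278.89621731],
       [  0.        , 413.20956575, 209.41966089],
       [  0.        ,   0.        ,   1.        ]]), 'k1': -0.004132090544841608, 'position': array([ 0.96167605, -0.49236939,  0.68805713]), 'orientation': arr
[... 322 characters left out ...]
: 0.0326416134205671, 'position': array([ 0.45538384, -0.92017079,  0.7583468 ]), 'orientation': array([[ 0.99249765, -0.06305359,  0.10475046],
       [-0.12166709, -0.59388709,  0.7952957 ],
       [ 0.0120637 , -0.80207379, -0.59710309]])}
wrist {'intrinsics': array([[371.91240081,   0.        , 280.24745526],
       [  0.        , 371.91240081, 205.10930952],
       [  0.        ,   0.        ,   1.        ]]), 'k1': -0.07253594797979689, 'position': array([0.54932353, 0.06776453, 0.37336974]), 'orientation': array([[ 9.99999102e-01, -2.51407883e-05, -1.33961861e-03],
       [-3.85036954e-04, -9.63042552e-01, -2.69349019e-01],
       [-1.28333808e-03,  2.69349293e-01, -9.63041698e-01]])}
```

View pics/scene0.png

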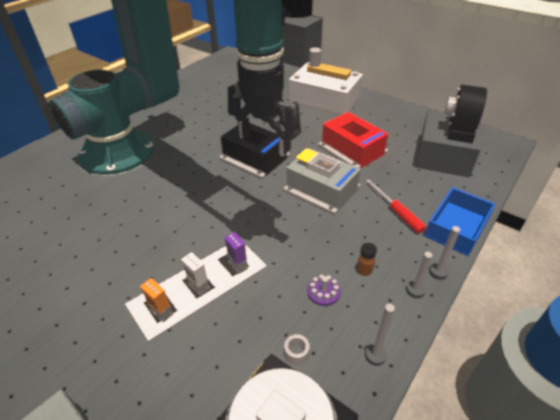

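View pics/side0.png

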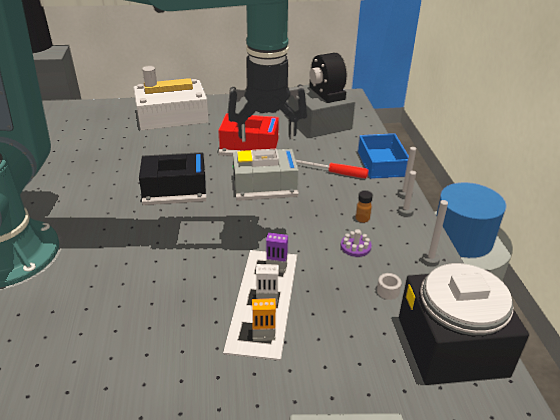

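View pics/wrist0.png

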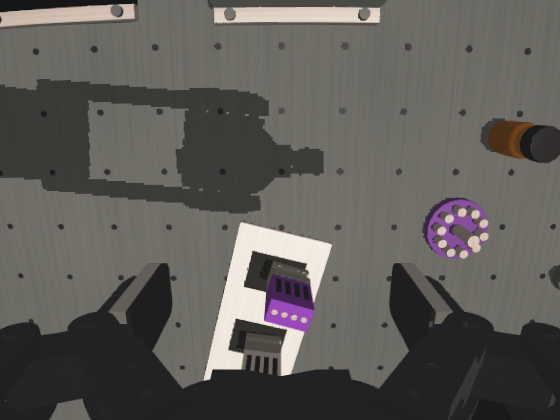

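The grey bay is at scene (322,175) / side (265,170). Its look-alikes are the black bay at scene (255,147) / side (172,177) and the red bay at scene (355,138) / side (250,132). Only the grey one with the yellow plate fits. The violet cartridge is at scene (236,252) / side (277,248). The purple puck at scene (324,290) is not a cartridge. I'll check both in enlarged crops.

```bash
python3 - <<'E'
import cv2,numpy as np
a=cv2.imread("pics/side0.png");b=cv2.imread("pics/scene0.png");w=cv2.imread("pics/wrist0.png")
A=cv2.resize(a[140:205,225:305],(400,325),interpolation=cv2.INTER_CUBIC)
B=cv2.resize(b[140:215,280:367],(400,345),interpolation=cv2.INTER_CUBIC)
C=cv2.resize(a[225:275,250:310],(390,325),interpolation=cv2.INTER_CUBIC)
D=cv2.resize(w[215:340,225:345],(331,345),interpolation=cv2.INTER_CUBIC)
o=np.zeros((345*1+330,800,3),np.uint8)
o[:325,:400]=A;o[:325,405:795]=C;o[330:,:400]=B;o[330:,405:736]=D
cv2.imwrite("pics/crop0.png",cv2.resize(o,(700,590)))
E
```

```text
(no output)
```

View pics/crop0.png

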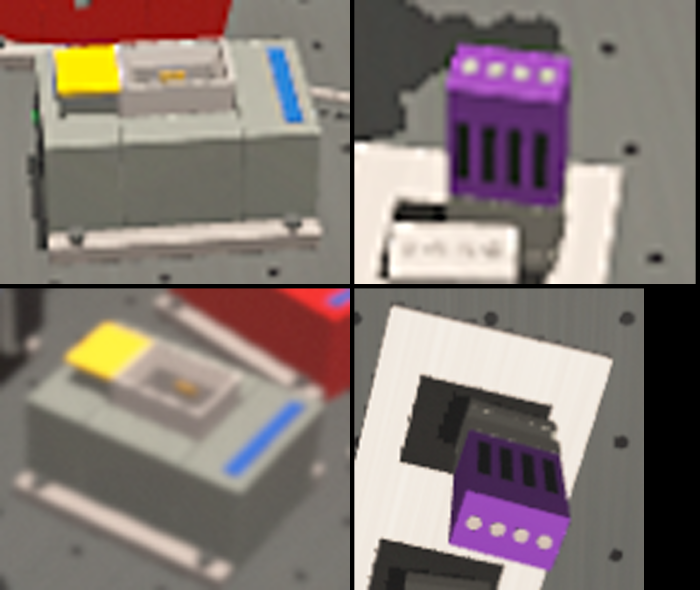

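The crops confirm it. The grey bay is at side (225–305, 140–205), with its yellow plate at the left and an empty socket with brass keepers. The violet cartridge is upright on the tray. Next I'll measure both.

```bash
cat >> h.py <<'E'
def pts(m,d,mask):
    v,u=np.nonzero(mask&(d>0));K=np.array(m["intrinsics"])
    p=cv2.undistortPoints(np.stack([u,v],-1).astype(float)[:,None],K,np.array([m["k1"],0,0,0,0.]))[:,0]
    c=np.c_[p,np.ones(len(p))]*d[v,u][:,None]
    return c@np.array(m["orientation"]).T+np.array(m["position"])
def cmask(im,lo,hi,box=None):
    h=cv2.cvtColor(im,cv2.COLOR_BGR2HSV);k=cv2.inRange(h,lo,hi)>0
    if box is not None:
        z=np.zeros_like(k);x0,y0,x1,y1=box;z[y0:y1,x0:x1]=1;k&=z
    return k
YEL=((24,150,150),(34,255,255));VIO=((128,90,60),(150,255,255));BLU=((100,120,100),(125,255,255))
def load(n):
    return cv2.imread(f"pics/{n}.png"),np.load(f"pics/{n}.npy"),json.load(open(f"pics/{n}.json"))
def rect(P,n=''):
    r=cv2.minAreaRect(P[:,:2].astype(np.float32)*1000);print(n,len(P),"rect c",np.round(r[0],1),"size",np.round(r[1],1),"ang",round(r[2],1),"z med/5/95",np.round(np.percentile(P[:,2]*1000,[50,5,95]),1))
    return r
E
python3 - <<'E'
from h import *
for n,by,bv in [("side0",(225,140,305,205),(250,225,310,275)),("scene0",(280,140,367,215),(220,225,255,275)),("wrist0",None,(225,215,345,340))]:
    im,d,m=load(n)
    if by:
        P=pts(m,d,cmask(im,*YEL,by));rect(P,n+" yel")
        P=pts(m,d,cmask(im,*BLU,by));rect(P,n+" blue")
    P=pts(m,d,cmask(im,*VIO,bv));rect(P,n+" vio")
    T=P[P[:,2]>P[:,2].max()-0.006];rect(T,n+" viotop")
E
```

```text
side0 yel 135 rect c [515.1 198.5] size [47.6 31.3] ang 86.7 z med/5/95 [88.4 85.6 90.6]
side0 blue 58 rect c [625.6 200.1] size [ 8.5 78. ] ang 0.1 z med/5/95 [70.9 68.8 73.3]
side0 vio 436 rect c [ 555.7 -114.9] size [28.9 39.8] ang 76.8 z med/5/95 [74.3 40.2 87.5]
side0 viotop 156 rect c [ 555.7 -114.9] size [28.9 39.8] ang 76.8 z med/5/95 [86.1 83.4 88.1]
scene0 yel 131 rect c [513.4 200.9] size [31.7 46.9] ang 0.4 z med/5/95 [89.7 88.  91.4]
scene0 blue 56 rect c [625.2 201.3] size [73.   6.8] ang 89.4 z med/5/95 [72.1 70.9 74. ]
scene0 vio 314 rect c [526.3 -86.6] size [ 34.7 127.6] ang 48.5 z med/5/95 [85.  45.2 89.1]
scene0 viotop 152 rect c [ 554.9 -113.1] size [24.4 42.3] ang 72.0 z med/5/95 [87.8 85.7 89.7]
wrist0 vio 1722 rect c [ 555.5 -139.7] size [88.7 43.1] ang 88.6 z med/5/95 [85.6 43.6 87.4]
wrist0 viotop 1018 rect c [ 556.6 -112.7] size [24.8 40. ] ang 72.8 z med/5/95 [86.4 84.1 87.6]
```

Rough positions: yellow plate (0.514, 0.200), plate top z ≈ 0.089, bay yaw ≈ 0, violet (0.556, −0.113) with its long axis at about −16°. I'll move the wrist camera over the bay to refine these.

Emit:
arm_command:
  commands:
    - [-1, 0, -0.05, 0, 0]
    - [-1, 0, -0.1, 0, 0]
    - [-1, 0, -0.15, 0, 0]
    - [-1, 0, -0.2, 0, 0]
    - [-1, 0, -0.2, 0, 0]
    - [-1, 0, -0.2, 0, 0]

```text
time: 0.9
tcp_pos: [0.5498, 0.1998, 0.2308]
orientation: [[1.0, 0.0, -0.001], [0.0, -1.0, -0.001], [-0.001, 0.001, -1.0]]
contact_force: [0.1, 0.0, -0.9]
gripper_width: 0.0855
```

```bash
cat >> h.py <<'E'
def snap(n,name):
    o=arm.get_obs();m=camera_model(n);im,d=camera(n);cv2.imwrite(f"pics/{name}.png",im);np.save(f"pics/{name}.npy",d)
    m={k:np.array(v).tolist() for k,v in m.items()};json.dump(m,open(f"pics/{name}.json","w"))
    print("t",o["time"],"tcp",np.round(o["tcp_pos"],4),"F",np.round(o["contact_force"],1),"w",round(o["gripper_width"],4));return im,d,m
E
python3 - <<'E'
from h import *
im,d,m=snap("wrist","wrist1")
rect(pts(m,d,cmask(im,*YEL)),"yel");rect(pts(m,d,cmask(im,*BLU)),"blue")
E
```

```text
t 0.9 tcp [0.5498 0.1998 0.2308] F [ 0.1  0.  -0.9] w 0.0855
yel 335 rect c [532.1 201.8] size [39.6 69.6] ang 82.2 z med/5/95 [88.5 87.1 89.7]
blue 2205 rect c [616.3 202.2] size [ 80.7 439.8] ang 89.2 z med/5/95 [71.2 70.  72.3]
```

View pics/wrist1.png

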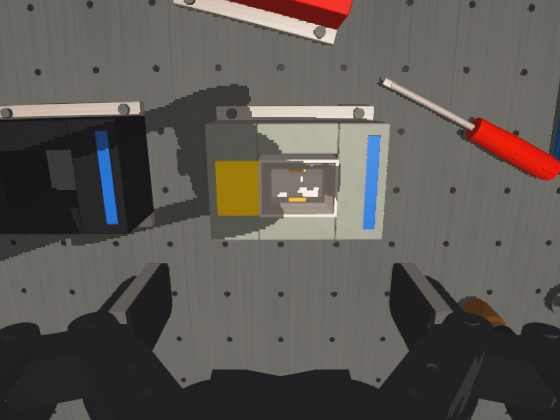

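The wrist view shows the plate (shaded yellow) at (217–259, 160–217), the cradle at (259–338, 155–217), keepers at (297,170) and (297,200), and the blue strip at (372,182). Measuring the bay with these.

```bash
python3 - <<'E'
from h import *
im,d,m=load("wrist1")
Y=((20,150,80),(34,255,255))
y=cmask(im,*Y,(205,150,275,230));b=cmask(im,*BLU,(355,125,390,240))
P=pts(m,d,y);r=rect(P,"yel")
P=pts(m,d,b);rect(P,"blue")
k=cmask(im,(12,150,120),(34,255,255),(275,160,320,210))
n,l,s,c=cv2.connectedComponentsWithStats(k.astype(np.uint8))
for i in range(1,n):
    if s[i,4]>8: print("keeper",s[i],c[i],onplane(m,*c[i],0.078))
# rays on planes: min area rect of blue on z=.07
for nm,mk,z in (("yel",y,.0885),("blue",b,.0705)):
    v,u=np.nonzero(mk);q=np.array([onplane(m,a,e,z)[:2] for a,e in zip(u,v)]);rc=cv2.minAreaRect((q*1000).astype(np.float32));print(nm,np.round(rc[0],1),np.round(rc[1],1),round(rc[2],1))
# housing top via depth
v,u=np.mgrid[0:420,0:560];mk=(u>195)&(u<400)&(v>105)&(v<250)
P=pts(m,d,mk);T=P[abs(P[:,2]-.0705)<.006];rect(T,"top")
C=P[(P[:,2]>.083)];rect(C,"cradle+plate")
im2=cv2.resize(im[100:250,190:400],(800,571),interpolation=cv2.INTER_CUBIC);cv2.imwrite("pics/c1.png",im2)
E
```

```text
yel 2333 rect c [513.7 199.2] size [47.3 36.8] ang 89.9 z med/5/95 [88.4 87.1 89.5]
blue 1074 rect c [625.4 201.2] size [79.  10.5] ang 89.9 z med/5/95 [71.2 70.  72.3]
keeper [290 169  16   3  22] [299.27272727 170.        ] [0.5647269  0.21390293 0.078     ]
keeper [289 197  17   4  68] [297.  198.5] [0.56317631 0.19016632 0.078     ]
yel [515.3 201. ] [43.7 33.6] 89.9
blue [625.4 201.2] [ 9.8 78.8] 0.1
top 13946 rect c [563.3 201.2] size [150.2 100.2] ang 0.2 z med/5/95 [70.6 69.3 72. ]
cradle+plate 4275 rect c [546.5 200.9] size [96.5 46.2] ang 0.3 z med/5/95 [88.1 84.  89.4]
```

View pics/c1.png

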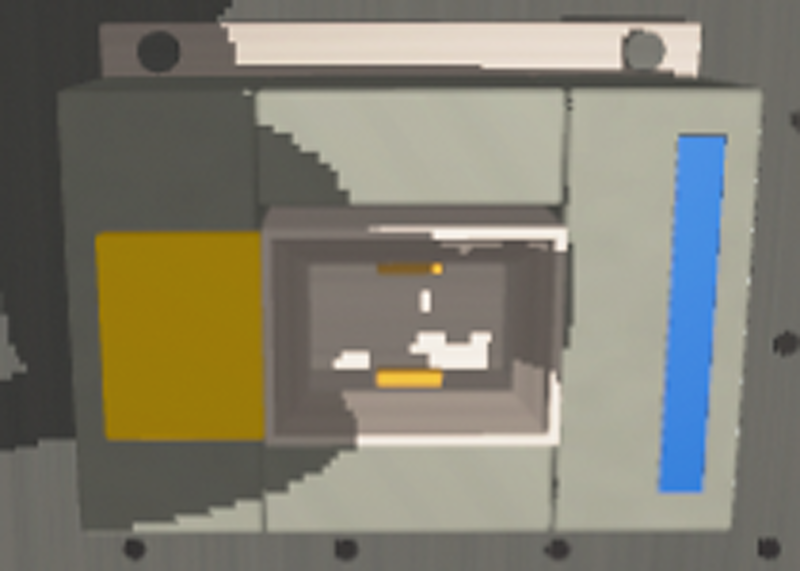

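Bay axis ≈ (0.5632, 0.2012), yaw ≈ 0. Plate centre ≈ (0.515, 0.201), top z ≈ 0.088. I'll close the fingers and hover above the plate.

Emit:
arm_command:
  commands:
    - [1, -0.036, -0.001, 0, 0]
    - [1, -0.036, -0.001, 0.04, 0]
    - [1, -0.036, -0.001, 0.08, 0]
    - [1, -0.036, -0.001, 0.12, 0]
    - [1, -0.036, -0.001, 0.13, 0]
    - [1, -0.036, -0.001, 0.13, 0]

```text
time: 1.7
tcp_pos: [0.5143, 0.2002, 0.1015]
orientation: [[1.0, -0.001, -0.0], [-0.001, -1.0, -0.0], [-0.0, 0.0, -1.0]]
contact_force: [0.4, 0.0, 2.0]
gripper_width: 0.0002
```

```bash
python3 - <<'E'
from h import *
im,d,m=snap("side","side1")
cv2.imwrite("pics/s1.png",cv2.resize(im[90:220,180:340],(800,650))[:600])
E
```

```text
t 1.7 tcp [0.5143 0.2002 0.1015] F [0.4 0.  2. ] w 0.0002
```

View pics/s1.png

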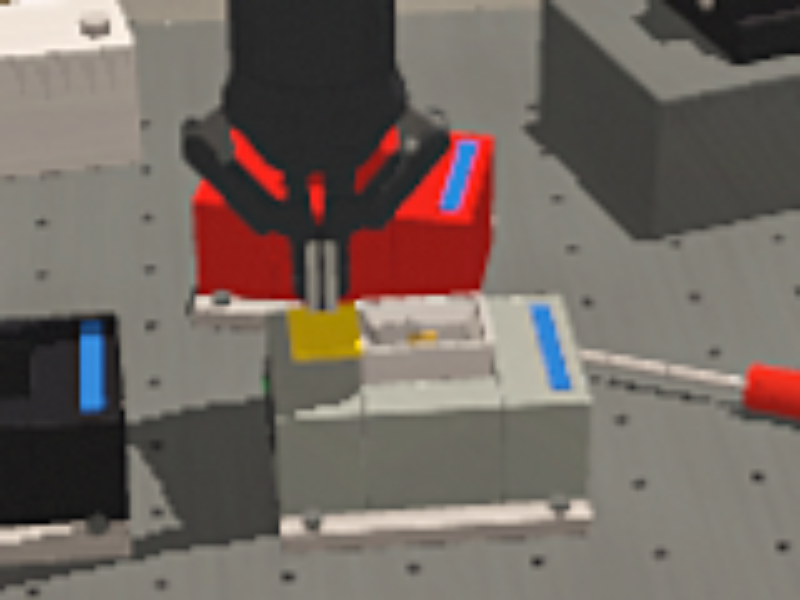

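The shut fingers hang just above the yellow plate in this crop at about (320,305). Feeling down.

Emit:
arm_command:
  commands:
    - [1, 0, 0, 0.003, 0]
    - [1, 0, 0, 0.006, 0]
    - [1, 0, 0, 0.009, 0]
    - [1, 0, 0, 0.01, 0]
    - [1, 0, 0, 0.011, 0]
    - [1, 0, 0, 0.011, 0]

```text
time: 2.5
tcp_pos: [0.514, 0.201, 0.0902]
orientation: [[1.0, 0.0, -0.0], [0.0, -1.0, -0.0], [-0.0, 0.0, -1.0]]
contact_force: [0.8, -0.2, 0.7]
gripper_width: -0.0
```

Emit:
arm_command:
  commands:
    - [1, 0, 0, 0.001, 0]
    - [1, 0, 0, 0.002, 0]
    - [1, 0, 0, 0.003, 0]
    - [1, 0, 0, 0.003, 0]

```text
time: 3.0
tcp_pos: [0.514, 0.201, 0.0876]
orientation: [[1.0, -0.0, 0.0], [-0.0, -1.0, 0.0], [0.0, -0.0, -1.0]]
contact_force: [-1.3, -0.2, 1.9]
gripper_width: 0.0002
```

Emit:
arm_command:
  commands:
    - [1, 0, 0, 0.001, 0]
    - [1, 0, 0, 0.001, 0]

```text
time: 3.25
tcp_pos: [0.514, 0.201, 0.0869]
orientation: [[1.0, 0.0, 0.0], [0.0, -1.0, 0.0], [0.0, -0.0, -1.0]]
contact_force: [-2.7, 0.7, 4.6]
gripper_width: -0.0001
```

Emit:
arm_command:
  commands:
    - [1, 0, 0, 0.001, 0]
    - [1, 0, 0, 0.001, 0]

```text
time: 3.5
tcp_pos: [0.514, 0.201, 0.0862]
orientation: [[1.0, 0.0, 0.0], [0.0, -1.0, 0.0], [0.0, -0.0, -1.0]]
contact_force: [-3.7, -1.4, 6.1]
gripper_width: 0.0
```

Emit:
arm_command:
  commands:
    - [1, 0, 0, 0.001, 0]
    - [1, 0, 0, 0.001, 0]

```text
time: 3.75
tcp_pos: [0.514, 0.201, 0.0855]
orientation: [[1.0, 0.0, 0.0], [0.0, -1.0, 0.0], [0.0, -0.0, -1.0]]
contact_force: [-3.9, -0.2, 8.1]
gripper_width: 0.0003
```

Emit:
arm_command:
  commands:
    - [1, 0, 0, 0.001, 0]
    - [1, 0, 0, 0.001, 0]

```text
time: 4.0
tcp_pos: [0.514, 0.201, 0.0845]
orientation: [[1.0, 0.0, 0.0], [0.0, -1.0, 0.0], [0.0, -0.0, -1.0]]
contact_force: [-3.1, 0.2, 8.2]
gripper_width: -0.0001
```

Emit:
arm_command:
  commands:
    - [1, 0, 0, 0.001, 0]
    - [1, 0, 0, 0.001, 0]

```text
time: 4.25
tcp_pos: [0.514, 0.201, 0.0836]
orientation: [[1.0, 0.0, 0.0], [0.0, -1.0, 0.0], [0.0, -0.0, -1.0]]
contact_force: [-3.9, -1.1, 9.1]
gripper_width: -0.0006
```

Emit:
arm_command:
  commands:
    - [1, 0, 0, 0.001, 0]
    - [1, 0, 0, 0.001, 0]

```text
time: 4.5
tcp_pos: [0.514, 0.2011, 0.0827]
orientation: [[1.0, 0.0, 0.0], [0.0, -1.0, 0.0], [0.0, -0.0, -1.0]]
contact_force: [-3.7, -1.3, 9.1]
gripper_width: 0.0002
```

Emit:
arm_command:
  commands:
    - [1, 0, 0, 0.001, 0]
    - [1, 0, 0, 0.001, 0]

```text
time: 4.75
tcp_pos: [0.514, 0.201, 0.0818]
orientation: [[1.0, 0.0, 0.0], [0.0, -1.0, 0.0], [0.0, -0.0, -1.0]]
contact_force: [-4.0, -1.5, 9.4]
gripper_width: 0.0001
```

Emit:
arm_command:
  commands:
    - [1, 0, 0, 0.001, 0]
    - [1, 0, 0, 0.001, 0]

```text
time: 5.0
tcp_pos: [0.514, 0.201, 0.0808]
orientation: [[1.0, 0.0, 0.0], [0.0, -1.0, 0.0], [0.0, -0.0, -1.0]]
contact_force: [-4.5, -1.3, 8.7]
gripper_width: -0.0
```

Emit:
arm_command:
  commands:
    - [1, 0, 0, 0.001, 0]
    - [1, 0, 0, 0.001, 0]

```text
time: 5.25
tcp_pos: [0.514, 0.201, 0.0799]
orientation: [[1.0, 0.0, 0.001], [0.0, -1.0, 0.0], [0.001, -0.0, -1.0]]
contact_force: [-5.5, -0.7, 10.0]
gripper_width: -0.0003
```

Emit:
arm_command:
  commands:
    - [1, 0, 0, 0.001, 0]
    - [1, 0, 0, 0.001, 0]

```text
time: 5.5
tcp_pos: [0.514, 0.2011, 0.0797]
orientation: [[1.0, 0.0, 0.001], [0.0, -1.0, 0.0], [0.001, -0.0, -1.0]]
contact_force: [-5.4, -1.2, 13.0]
gripper_width: -0.0002
```

Emit:
arm_command:
  commands:
    - [1, 0, 0, 0.001, 0]
    - [1, 0, 0, 0.001, 0]

```text
time: 5.75
tcp_pos: [0.514, 0.2011, 0.0797]
orientation: [[1.0, 0.0, 0.001], [0.0, -1.0, 0.0], [0.001, -0.0, -1.0]]
contact_force: [-7.5, -2.3, 16.7]
gripper_width: -0.0001
```

The stop is felt at z = 0.0797, with 17 N. Letting go, straight up.

Emit:
arm_command:
  commands:
    - [1, 0, 0, -0.004, 0]
    - [1, 0, 0, -0.01, 0]
    - [1, 0, 0, -0.03, 0]
    - [1, 0, 0, -0.07, 0]
    - [0.2, 0, 0, -0.12, 0]
    - [-0.2, 0, 0, -0.14, 0]
    - [-0.4, 0, 0, -0.15, 0]
    - [-1, 0, 0, -0.155, 0]

```text
time: 6.75
tcp_pos: [0.5139, 0.2009, 0.2306]
orientation: [[1.0, 0.0, -0.001], [0.0, -1.0, -0.0], [-0.001, 0.0, -1.0]]
contact_force: [0.3, 0.5, -0.2]
gripper_width: 0.072
```

```bash
python3 - <<'E'
from h import *
im,d,m=snap("wrist","wrist2")
y=cmask(im,(20,150,80),(34,255,255),(200,100,460,330))
P=pts(m,d,y);P=P[P[:,2]>.08];rect(P,"yel")
v,u=np.mgrid[0:420,0:560];P=pts(m,d,(u>180)&(u<480)&(v>60)&(v<260));P=P[(P[:,0]>.47)&(P[:,0]<.66)&(P[:,1]>.13)&(P[:,1]<.27)]
rect(P[abs(P[:,2]-.0705)<.006],"top");rect(P[(P[:,2]>.095)&(P[:,2]<.115)],"cr")
E
```

```text
t 6.75 tcp [0.5139 0.2009 0.2306] F [ 0.3  0.5 -0.2] w 0.072
yel 2547 rect c [515.2 201. ] size [33.6 43.5] ang 0.0 z med/5/95 [104.4 103.2 105.5]
top 13990 rect c [563.5 201. ] size [150.2 100.7] ang 0.3 z med/5/95 [70.7 69.4 74.6]
cr 5618 rect c [546.5 200.8] size [96.1 46.4] ang 0.4 z med/5/95 [103.9  96.3 105.3]
```

View pics/wrist2.png

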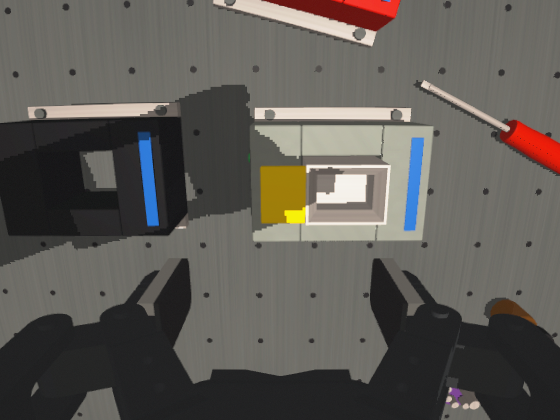

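The cradle has popped up: the plate and rim are at z 0.104 in the wrist view at (265–388, 160–223), and the keepers have drawn back. That matches the felt stop plus 24 mm. Bay axis (0.5634, 0.2010). Now to the violet cartridge, turning the jaws across its thickness.

Emit:
arm_command:
  commands:
    - [-0.6, 0.005, 0.04, 0, -0.16]
    - [-0.6, 0.01, 0.08, 0, -0.32]
    - [-0.6, 0.015, 0.12, 0, -0.48]
    - [-0.6, 0.02, 0.16, 0, -0.64]
    - [-0.6, 0.03, 0.2, 0, -0.8]
    - [-0.6, 0.035, 0.24, 0, -0.96]
    - [-0.6, 0.04, 0.28, 0, -1.12]
    - [-0.6, 0.042, 0.314, 0, -1.28]
    - [-0.6, 0.042, 0.314, 0, -1.28]
    - [-0.6, 0.042, 0.314, 0, -1.28]

```text
time: 8.05
tcp_pos: [0.5556, -0.1125, 0.23]
orientation: [[0.288, 0.958, -0.002], [0.958, -0.288, 0.001], [0.001, -0.002, -1.0]]
contact_force: [0.7, 0.9, 0.4]
gripper_width: 0.0683
```

```bash
python3 - <<'E'
from h import *
im,d,m=snap("wrist","wrist3")
o=arm.get_obs();print(np.round(o["orientation"],4),o["joint_positions"].round(1))
k=cmask(im,*VIO)
P=pts(m,d,k);P=P[(P[:,2]>.03)&(P[:,2]<.1)&(abs(P[:,0]-.556)<.05)&(abs(P[:,1]+.113)<.05)]
z=np.percentile(P[:,2],98);print("top",z);T=P[P[:,2]>.0815];rect(T,"viotop");print("mean",T.mean(0))
v,u=np.mgrid[0:420,0:560];Q=pts(m,d,(u>=0));print("height by xy near")
N=Q[(Q[:,2]>.075)&(Q[:,2]<.1)];
E
```

```text
t 8.05 tcp [ 0.5556 -0.1125  0.23  ] F [0.7 0.9 0.4] w 0.0683
[[ 2.868e-01  9.580e-01 -1.400e-03]
 [ 9.580e-01 -2.868e-01  1.000e-03]
 [ 6.000e-04 -1.600e-03 -1.000e+00]] [-17.2   7.2  76.2   0.   96.7 -90.5]
top 0.08802798535297378
viotop 1284 rect c [ 556.5 -113.2] size [23.1 40. ] ang 72.9 z med/5/95 [86.6 85.4 87.8]
mean [ 0.55563933 -0.11305418  0.08656703]
height by xy near
```

View pics/wrist3.png

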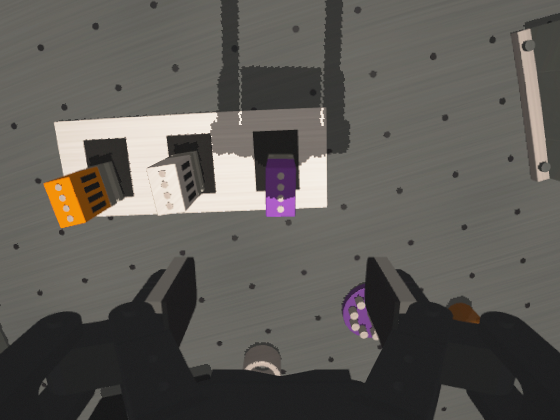

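The violet cartridge's top at (281,190) is aligned with the jaws (73° vs 73.3°) and centred. The silver one at (175,185) and orange one at (80,197) are clear of the fingers. Descending with part-open jaws.

Emit:
arm_command:
  commands:
    - [-0.35, 0, 0, 0.04, 0]
    - [-0.35, 0, 0, 0.08, 0]
    - [-0.35, 0, 0, 0.12, 0]
    - [-0.35, 0, 0, 0.15, 0]
    - [-0.35, 0, 0, 0.175, 0]
    - [-0.35, 0, 0, 0.186, 0]
    - [-0.35, 0, 0, 0.186, 0]

```text
time: 8.98
tcp_pos: [0.5557, -0.1121, 0.0448]
orientation: [[0.286, 0.958, -0.001], [0.958, -0.286, 0.001], [0.0, -0.001, -1.0]]
contact_force: [-0.5, -0.4, 0.1]
gripper_width: 0.0578
```

Emit:
arm_command:
  commands:
    - [0, 0, 0, 0, 0]
    - [0.3, 0, 0, 0, 0]
    - [0.6, 0, 0, 0, 0]
    - [1, 0, 0, 0, 0]
    - [1, 0, 0, 0, 0]
  squeeze: 40

```text
time: 9.6
tcp_pos: [0.5569, -0.1132, 0.0467]
orientation: [[0.287, 0.958, 0.002], [0.958, -0.287, -0.001], [0.0, 0.003, -1.0]]
contact_force: [-0.5, -0.1, 6.1]
gripper_width: 0.0235
```

Emit:
arm_command:
  commands:
    - [1, 0, 0, -0.01, 0]
    - [1, 0, 0, -0.03, 0]
    - [1, 0, 0, -0.06, 0]
    - [1, 0, 0, -0.1, 0]
    - [1, 0, 0, -0.14, 0]
    - [1, 0, 0, -0.17, 0]
    - [1, 0, 0, -0.17, 0]
    - [1, 0, 0, -0.17, 0]

```text
time: 10.6
tcp_pos: [0.5551, -0.1128, 0.2133]
orientation: [[0.287, 0.958, -0.003], [0.958, -0.287, 0.001], [-0.0, -0.003, -1.0]]
contact_force: [-0.3, -0.5, -2.4]
gripper_width: 0.0231
```

```bash
python3 - <<'E'
from h import *
im,d,m=snap("side","side2");cv2.imwrite("pics/s2.png",cv2.resize(im[100:360,180:400],(660,780))[:600])
im,d,m=snap("wrist","wrist4")
o=arm.get_obs();R=np.array(o["orientation"]);print(R.round(4))
# world shift to bay in tool axes
w=np.array([.5634,.2010,0])-np.array([.556,-.113,0]);R2=np.array([[.2866,.958,0],[.958,-.2866,0],[0,0,-1]]);print(R2.T@w)
E
```

```text
t 10.6 tcp [ 0.5551 -0.1128  0.2133] F [-0.3 -0.5 -2.4] w 0.0231
t 10.65 tcp [ 0.5549 -0.1127  0.2127] F [ 0.   0.  -2.1] w 0.0236
[[ 0.2868  0.958  -0.0046]
 [ 0.958  -0.2868  0.0014]
 [ 0.     -0.0048 -1.    ]]
[ 0.30293284 -0.0829032   0.        ]
```

View pics/s2.png

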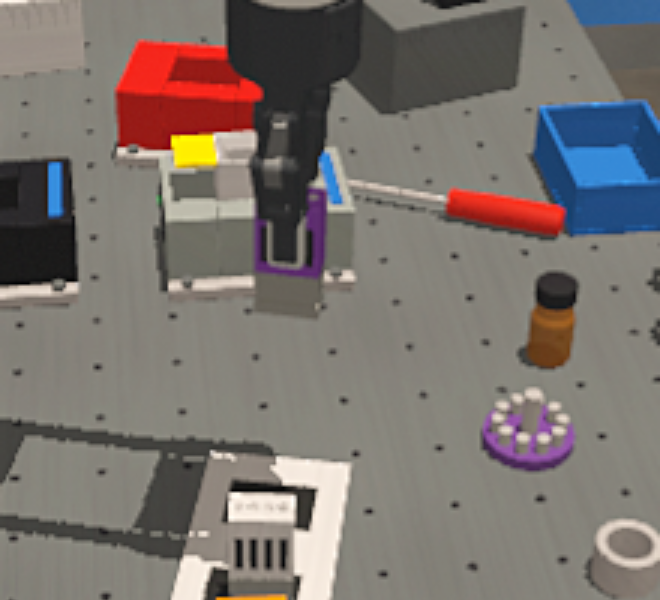

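View pics/wrist4.png

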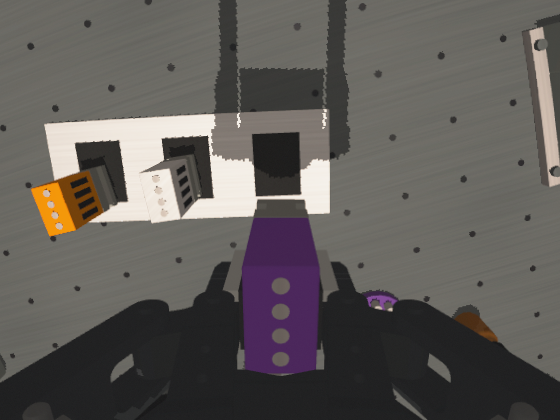

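The cartridge is held upright in the jaws, with its top at wrist (281,320); its tray place at (277,163) is now empty and the neighbours haven't moved. I'll measure its offset in the hand.

```bash
python3 - <<'E'
from h import *
im,d,m=load("wrist4")
k=cmask(im,(125,60,30),(155,255,255),(235,205,330,385))
P=pts(m,d,k)
R=np.array([[.2868,.958,-.0046],[.958,-.2868,.0014],[0,-.0048,-1]]);t=np.array([.5549,-.1127,.2127])
Q=(P-t)@R
print(np.percentile(Q[:,2]*1000,[1,5,20,50,80]))
z0=np.percentile(Q[:,2],3);T=Q[Q[:,2]<z0+.004]
print("top tool xyz mean",T.mean(0)*1000,"ranges",np.percentile(T[:,:2]*1000,[0.5,99.5],axis=0));r=cv2.minAreaRect((T[:,:2]*1000).astype(np.float32));print(r)
S=Q[Q[:,2]>z0+.008]; print("front face y by z", [(round(a),np.round(np.median(S[(abs(S[:,2]*1000-a)<4)][:,1])*1000,1)) for a in np.arange(-30,30,8) if (abs(S[:,2]*1000-a)<4).sum()>20])
E
```

```text
[-41.06635859 -40.64361964 -40.12950266 -39.48811937 -27.19851306]
top tool xyz mean [ -0.59403589  -2.9924371  -39.81610978] ranges [[-12.52235497 -20.85616322]
 [ 11.43771907  18.51243787]]
((-0.5503091812133789, -0.6127128601074219), (41.362361907958984, 24.59210777282715), 89.901123046875)
front face y by z [(-30, np.float64(-20.3)), (-22, np.float64(-20.3)), (-14, np.float64(-20.3)), (-6, np.float64(-20.3)), (2, np.float64(-20.3)), (10, np.float64(-20.3))]
```

The in-hand offset is below 0.6 mm, it is upright, and the underside is about 40 mm below the TCP. Carrying it over the bay and turning to its axes.

Emit:
arm_command:
  commands:
    - [1, 0.03, -0.008, 0, -0.03]
    - [1, 0.07, -0.019, 0, -0.07]
    - [1, 0.115, -0.0315, 0, -0.11]
    - [1, 0.16, -0.044, 0, -0.16]
    - [1, 0.205, -0.056, 0, -0.2]
    - [1, 0.25, -0.068, 0, -0.25]
    - [1, 0.285, -0.078, 0, -0.291]
    - [1, 0.303, -0.0827, 0, -0.291]
    - [1, 0.303, -0.0827, 0, -0.291]
    - [1, 0.303, -0.0827, 0, -0.291]

```text
time: 11.95
tcp_pos: [0.5637, 0.1996, 0.2149]
orientation: [[0.001, 1.0, -0.001], [1.0, -0.001, -0.001], [-0.001, -0.001, -1.0]]
contact_force: [0.6, -0.5, -1.2]
gripper_width: 0.0235
```

```bash
python3 - <<'E'
from h import *
im,d,m=snap("wrist","wrist5")
print(arm.get_obs()["orientation"].round(4))
y=cmask(im,(20,150,80),(34,255,255));P=pts(m,d,y);P=P[(P[:,2]>.09)&(P[:,2]<.12)];rect(P,"yel")
b=cmask(im,*BLU);P=pts(m,d,b);P=P[(abs(P[:,2]-.07)<.01)&(P[:,1]<.26)];rect(P,"blue")
im,d,m=snap("side","side3")
cv2.imwrite("pics/s3.png",cv2.resize(im[70:220,180:340],(640,600)))
E
```

```text
t 11.95 tcp [0.5637 0.1996 0.2149] F [ 0.6 -0.5 -1.2] w 0.0235
[[ 1.8e-03  1.0e+00 -2.0e-04]
 [ 1.0e+00 -1.8e-03 -9.0e-04]
 [-9.0e-04 -2.0e-04 -1.0e+00]]
yel 3284 rect c [515.3 200.8] size [33.6 44. ] ang 0.1 z med/5/95 [104.4 103.3 105.5]
blue 5 rect c [621.9 240.1] size [2.9 0.7] ang 4.2 z med/5/95 [71.  70.4 71.3]
t 12.0 tcp [0.5638 0.1995 0.2151] F [-0.5 -0.5 -1.6] w 0.024
```

View pics/wrist5.png

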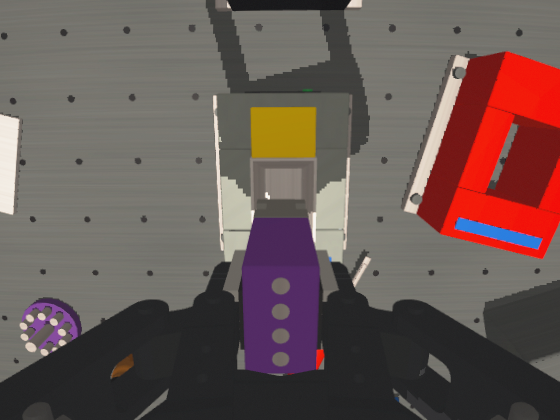

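View pics/s3.png

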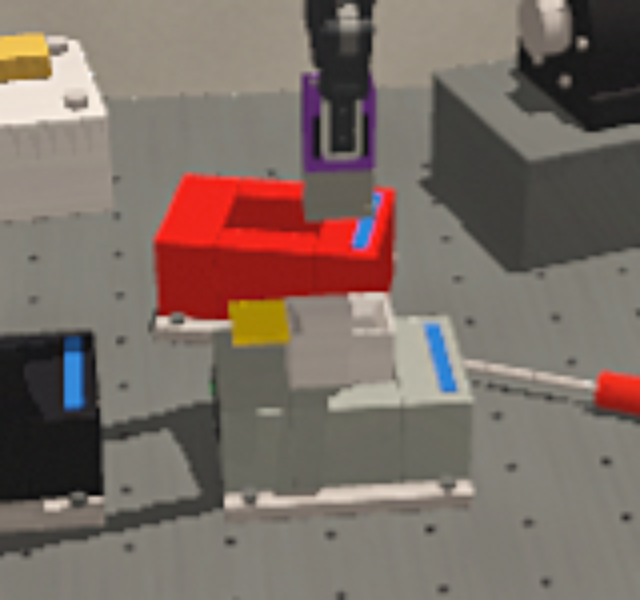

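The plate measures the same at yaw 90° as at 0°: (0.5153, 0.2008). So the wrist calibration has no relevant bias. Lowering to just above the lead-in.

Emit:
arm_command:
  commands:
    - [1, 0, 0, 0.02, 0]
    - [1, 0, 0, 0.04, 0]
    - [1, 0, 0, 0.055, 0]
    - [1, 0, 0, 0.06, 0]
    - [1, 0, 0, 0.06, 0]
    - [1, 0, 0, 0.06, 0]

```text
time: 12.8
tcp_pos: [0.5642, 0.2011, 0.1565]
orientation: [[-0.0, 1.0, 0.002], [1.0, 0.0, 0.0], [0.0, 0.002, -1.0]]
contact_force: [0.4, 0.8, -0.9]
gripper_width: 0.0233
```

```bash
python3 - <<'E'
from h import *
o=arm.get_obs();print(o["tcp_pos"],o["orientation"].round(4),o["contact_force"])
E
```

```text
[0.56423991 0.20106796 0.15645254] [[-1.e-04  1.e+00  2.e-03]
 [ 1.e+00  1.e-04  5.e-04]
 [ 5.e-04  2.e-03 -1.e+00]] [ 0.36832706  0.83507601 -0.92991312]
```

Emit:
arm_command:
  commands:
    - [1, 0, 0, 0.005, 0]
    - [1, 0, 0, 0.01, 0]
    - [1, 0, 0, 0.015, 0]
    - [1, 0, 0, 0.018, 0]
    - [1, 0, 0, 0.021, 0]
    - [1, 0, 0, 0.024, 0]
    - [1, 0, 0, 0.024, 0]

```text
time: 13.68
tcp_pos: [0.5635, 0.2009, 0.131]
orientation: [[-0.0, 1.0, -0.001], [1.0, 0.0, -0.0], [-0.0, -0.001, -1.0]]
contact_force: [-0.1, -0.6, -1.0]
gripper_width: 0.0237
```

Emit:
arm_command:
  commands:
    - [1, 0, 0, 0.002, 0]
    - [1, 0, 0, 0.004, 0]
    - [1, 0, 0, 0.006, 0]
    - [1, 0, 0, 0.008, 0]
    - [1, 0, 0, 0.01, 0]
    - [1, 0, 0, 0.01, 0]

```text
time: 14.42
tcp_pos: [0.5635, 0.2009, 0.121]
orientation: [[-0.0, 1.0, -0.0], [1.0, 0.0, -0.0], [-0.0, -0.0, -1.0]]
contact_force: [0.1, -0.6, -1.1]
gripper_width: 0.0239
```

Emit:
arm_command:
  commands:
    - [1, 0, 0, 0.001, 0]
    - [1, 0, 0, 0.002, 0]
    - [1, 0, 0, 0.003, 0]
    - [1, 0, 0, 0.004, 0]
    - [1, 0, 0, 0.005, 0]
    - [1, 0, 0, 0.005, 0]

```text
time: 15.18
tcp_pos: [0.5636, 0.201, 0.1162]
orientation: [[-0.0, 1.0, -0.0], [1.0, 0.0, -0.0], [-0.0, -0.0, -1.0]]
contact_force: [-1.5, -0.0, -1.5]
gripper_width: 0.0235
```

Emit:
arm_command:
  commands:
    - [1, 0, 0, 0.001, 0]
    - [1, 0, 0, 0.002, 0]
    - [1, 0, 0, 0.002, 0]

```text
time: 15.55
tcp_pos: [0.5638, 0.201, 0.1146]
orientation: [[-0.0, 1.0, 0.0], [1.0, 0.0, 0.0], [0.0, 0.0, -1.0]]
contact_force: [0.4, 0.0, -0.4]
gripper_width: 0.0237
```

Emit:
arm_command:
  commands:
    - [1, 0, 0, 0.001, 0]
    - [1, 0, 0, 0.001, 0]

```text
time: 15.8
tcp_pos: [0.5638, 0.201, 0.1141]
orientation: [[-0.0, 1.0, 0.001], [1.0, 0.0, 0.0], [0.0, 0.001, -1.0]]
contact_force: [-0.8, -0.0, 3.6]
gripper_width: 0.0236
```

Emit:
arm_command:
  commands:
    - [1, 0, 0, 0.001, 0]
    - [1, 0, 0, 0.001, 0]

```text
time: 16.05
tcp_pos: [0.5638, 0.201, 0.1126]
orientation: [[-0.0, 1.0, 0.001], [1.0, 0.0, 0.0], [0.0, 0.001, -1.0]]
contact_force: [-1.0, -0.7, 4.9]
gripper_width: 0.0241
```

Seat contact is felt: 3.6 to 4.9 N at TCP z ≈ 0.1135, as expected (0.114). Easing off and releasing.

Emit:
arm_command:
  commands:
    - [1, 0, 0, -0.002, 0]
    - [0.3, 0, 0, -0.002, 0]
    - [0, 0, 0, -0.002, 0]
    - [-0.3, 0, 0, -0.002, 0]
    - [-0.3, 0, 0, -0.002, 0]
    - [-0.3, 0, 0, -0.03, 0]
    - [-0.3, 0, 0, -0.06, 0]
    - [-0.3, 0, 0, -0.09, 0]
    - [-0.3, 0, 0, -0.09, 0]

```text
time: 17.18
tcp_pos: [0.5652, 0.2014, 0.2059]
orientation: [[-0.0, 1.0, 0.007], [1.0, 0.0, 0.002], [0.002, 0.007, -1.0]]
contact_force: [0.7, 0.6, -1.0]
gripper_width: 0.0554
```

```bash
python3 - <<'E'
from h import *
im,d,m=snap("wrist","wrist6")
y=cmask(im,(20,150,80),(34,255,255));P=pts(m,d,y);P=P[(P[:,2]>.075)&(P[:,2]<.12)];rect(P,"yel")
k=cmask(im,(125,60,30),(155,255,255));P=pts(m,d,k);P=P[(P[:,2]>.12)&(abs(P[:,0]-.563)<.04)&(abs(P[:,1]-.2)<.04)]
z=np.percentile(P[:,2],97);T=P[P[:,2]>z-.004];rect(T,"viotop")
im,d,m=snap("side","side4")
cv2.imwrite("pics/s4.png",cv2.resize(im[70:220,180:340],(640,600)))
E
```

```text
t 17.175 tcp [0.5652 0.2014 0.2059] F [ 0.7  0.6 -1. ] w 0.0554
yel 3529 rect c [515.  200.8] size [33.6 43.9] ang 0.1 z med/5/95 [104.3 103.2 105.5]
viotop 2621 rect c [563.1 200.6] size [40.2 23.6] ang 0.1 z med/5/95 [154.5 153.4 155.4]
t 17.225 tcp [0.5643 0.2011 0.2035] F [0.  0.  0.2] w 0.0561
```

View pics/s4.png

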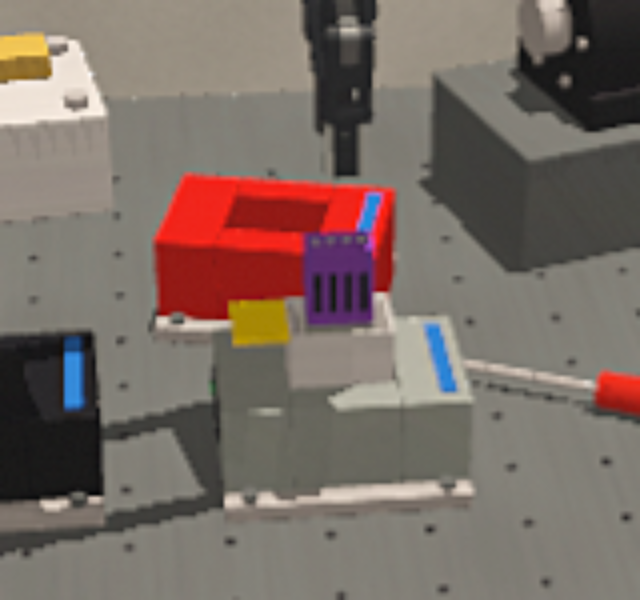

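View pics/wrist6.png

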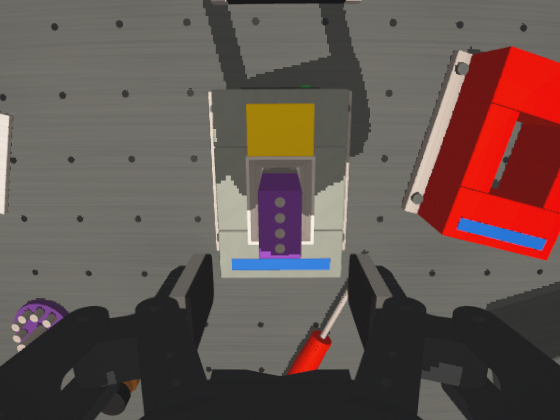

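The cartridge stands seated in the raised cradle: top z 0.1545, centre (0.5631, 0.2006), rim still at 0.104. Wrist view: violet top at (281,222), square in the socket. Now I'll shut the fingers and push down on its top gently.

Emit:
arm_command:
  commands:
    - [0.3, 0, 0, 0, 0]
    - [1, 0, 0, 0, 0]
    - [1, 0, 0, 0, 0]
    - [1, 0, 0, 0, 0]
    - [1, 0, 0, 0.015, 0]
    - [1, 0, 0, 0.03, 0]
    - [1, 0, 0, 0.038, 0]
    - [1, 0, 0, 0.041, 0]
    - [1, 0, 0, 0.043, 0]
    - [1, 0, 0, 0.043, 0]

```text
time: 18.52
tcp_pos: [0.5639, 0.201, 0.1597]
orientation: [[-0.0, 1.0, 0.001], [1.0, 0.0, 0.0], [0.0, 0.001, -1.0]]
contact_force: [-0.4, -0.1, -0.8]
gripper_width: -0.0
```

Emit:
arm_command:
  commands:
    - [1, 0, 0, 0.002, 0]
    - [1, 0, 0, 0.004, 0]
    - [1, 0, 0, 0.006, 0]
    - [1, 0, 0, 0.008, 0]
    - [1, 0, 0, 0.01, 0]
    - [1, 0, 0, 0.01, 0]

```text
time: 19.27
tcp_pos: [0.5638, 0.201, 0.1497]
orientation: [[-0.0, 1.0, 0.001], [1.0, 0.0, 0.0], [0.0, 0.001, -1.0]]
contact_force: [-0.8, 0.7, 5.0]
gripper_width: 0.0002
```

Emit:
arm_command:
  commands:
    - [1, 0, 0, 0.002, 0]
    - [1, 0, 0, 0.004, 0]
    - [1, 0, 0, 0.006, 0]
    - [1, 0, 0, 0.008, 0]
    - [1, 0, 0, 0.009, 0]
    - [1, 0, 0, 0.01, 0]
    - [1, 0, 0, 0.011, 0]
    - [1, 0, 0, 0.012, 0]
    - [1, 0, 0, 0.012, 0]

```text
time: 20.4
tcp_pos: [0.564, 0.2011, 0.1386]
orientation: [[-0.0, 1.0, 0.002], [1.0, 0.0, 0.0], [0.0, 0.002, -1.0]]
contact_force: [-1.5, -0.5, 6.8]
gripper_width: 0.0002
```

Emit:
arm_command:
  commands:
    - [1, 0, 0, 0.001, 0]
    - [1, 0, 0, 0.002, 0]
    - [1, 0, 0, 0.003, 0]
    - [1, 0, 0, 0.003, 0]

```text
time: 20.9
tcp_pos: [0.5639, 0.2011, 0.1353]
orientation: [[-0.0, 1.0, 0.001], [1.0, 0.0, 0.0], [0.0, 0.001, -1.0]]
contact_force: [-1.6, -0.1, 5.5]
gripper_width: 0.0003
```

Emit:
arm_command:
  commands:
    - [1, 0, 0, 0.001, 0]
    - [1, 0, 0, 0.002, 0]
    - [1, 0, 0, 0.002, 0]

```text
time: 21.28
tcp_pos: [0.564, 0.2011, 0.1337]
orientation: [[-0.0, 1.0, 0.002], [1.0, 0.0, 0.0], [0.0, 0.002, -1.0]]
contact_force: [-1.5, 0.2, 7.1]
gripper_width: -0.0001
```

Emit:
arm_command:
  commands:
    - [1, 0, 0, 0.001, 0]
    - [1, 0, 0, 0.002, 0]
    - [1, 0, 0, 0.002, 0]

```text
time: 21.65
tcp_pos: [0.564, 0.2011, 0.1317]
orientation: [[-0.0, 1.0, 0.002], [1.0, 0.0, 0.0], [0.0, 0.002, -1.0]]
contact_force: [-1.6, -1.3, 8.0]
gripper_width: -0.0001
```

Emit:
arm_command:
  commands:
    - [1, 0, 0, 0.001, 0]
    - [1, 0, 0, 0.001, 0]

```text
time: 21.9
tcp_pos: [0.564, 0.2011, 0.1308]
orientation: [[-0.0, 1.0, 0.002], [1.0, 0.0, 0.0], [0.0, 0.002, -1.0]]
contact_force: [-2.2, -1.1, 8.4]
gripper_width: 0.0004
```

Emit:
arm_command:
  commands:
    - [1, 0, 0, 0.001, 0]
    - [1, 0, 0, 0.001, 0]

```text
time: 22.15
tcp_pos: [0.5641, 0.2011, 0.13]
orientation: [[-0.0, 1.0, 0.002], [1.0, 0.0, 0.001], [0.001, 0.002, -1.0]]
contact_force: [-1.3, 0.3, 8.5]
gripper_width: 0.0
```

Emit:
arm_command:
  commands:
    - [1, 0, 0, 0.001, 0]
    - [1, 0, 0, 0.001, 0]

```text
time: 22.4
tcp_pos: [0.5643, 0.2012, 0.1299]
orientation: [[-0.0, 1.0, 0.003], [1.0, 0.0, 0.001], [0.001, 0.003, -1.0]]
contact_force: [-2.9, -0.3, 10.7]
gripper_width: -0.0001
```

Emit:
arm_command:
  commands:
    - [1, 0, 0, 0.001, 0]
    - [1, 0, 0, 0.001, 0]

```text
time: 22.65
tcp_pos: [0.5646, 0.2013, 0.1299]
orientation: [[-0.0, 1.0, 0.004], [1.0, 0.0, 0.001], [0.001, 0.004, -1.0]]
contact_force: [-3.9, 0.4, 13.5]
gripper_width: 0.0001
```

The stop is felt: z has stopped changing at 0.1299, as predicted (0.1297), with 13.5 N. Letting go gently.

Emit:
arm_command:
  commands:
    - [1, 0, 0, -0.003, 0]
    - [1, 0, 0, -0.006, 0]
    - [1, 0, 0, -0.009, 0]
    - [1, 0, 0, -0.013, 0]
    - [1, 0, 0, -0.03, 0]
    - [1, 0, 0, -0.06, 0]
    - [0.2, 0, 0, -0.09, 0]
    - [-0.3, 0, 0, -0.1, 0]
    - [-0.3, 0, 0, -0.1, 0]

```text
time: 23.78
tcp_pos: [0.5639, 0.201, 0.2266]
orientation: [[-0.0, 1.0, 0.001], [1.0, 0.0, 0.0], [0.0, 0.001, -1.0]]
contact_force: [0.7, 0.1, 0.6]
gripper_width: 0.0543
```

```bash
python3 - <<'E'
from h import *
im,d,m=snap("wrist","wrist7")
y=cmask(im,(20,150,80),(34,255,255));P=pts(m,d,y);P=P[(P[:,2]>.075)&(P[:,2]<.12)];rect(P,"yel")
k=cmask(im,(125,60,30),(155,255,255));P=pts(m,d,k);P=P[(P[:,2]>.1)&(abs(P[:,0]-.563)<.04)&(abs(P[:,1]-.2)<.04)]
z=np.percentile(P[:,2],97);T=P[P[:,2]>z-.004];rect(T,"viotop")
A=np.c_[T[:,:2]-T[:,:2].mean(0),np.ones(len(T))];s=np.linalg.lstsq(A,T[:,2],rcond=None)[0];print("tilt",s[:2])
im,d,m=snap("side","side5")
cv2.imwrite("pics/s5.png",cv2.resize(im[70:220,180:340],(640,600)))
for n in ["side0","side5"]:
    i,dd,mm=load(n)
    for nm,lo,hi,bx in (("amber",(10,150,120),(22,255,255),(240,285,290,345)),("puck",(128,60,60),(160,255,255),(330,225,380,260)),("red",(0,180,120),(6,255,255),(310,155,380,185))):
        v,u=np.nonzero(cmask(i,lo,hi,bx));print(n,nm,len(u),u.mean().round(1),v.mean().round(1))
cv2.imwrite("pics/full5.png",im)
E
```

```text
t 23.775 tcp [0.5639 0.201  0.2266] F [0.7 0.1 0.6] w 0.0543
yel 3023 rect c [515.2 200.8] size [43.8 33.6] ang 90.0 z med/5/95 [104.3 103.2 105.5]
viotop 2167 rect c [563.1 200.6] size [23.6 40.3] ang 89.5 z med/5/95 [154.4 153.4 155.5]
tilt [ 0.0031934  -0.00013217]
t 23.825 tcp [0.5634 0.2009 0.2254] F [ 1.  -0.1 -0. ] w 0.0552
side0 amber 535 263.6 312.4
side0 puck 303 355.2 247.6
side0 red 345 348.3 170.1
side5 amber 522 263.5 312.2
side5 puck 303 355.3 247.6
side5 red 347 348.4 170.1
```

View pics/s5.png

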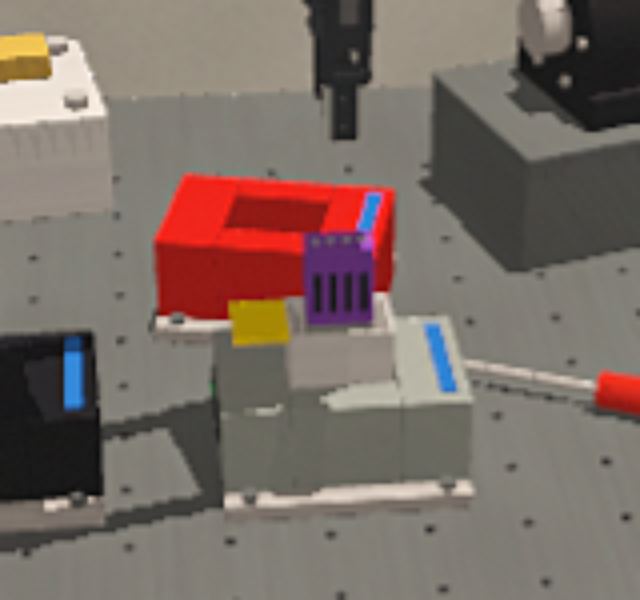

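View pics/full5.png

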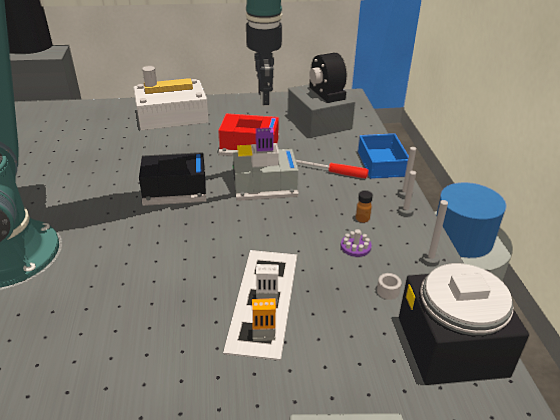

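The catch did not hold: after letting go the plate is back at z 0.104 and the cartridge top at 0.154, still seated and upright at side crop (340,280). Nothing else moved. I'll press again, slightly firmer with a dwell at the stop, then release in 1 mm steps while reading the force.

Emit:
arm_command:
  commands:
    - [1, 0, 0, 0.02, 0]
    - [1, 0, 0, 0.04, 0]
    - [1, 0, 0, 0.055, 0]
    - [1, 0, 0, 0.062, 0]
    - [1, 0, 0, 0.066, 0]
    - [1, 0, 0, 0.068, 0]
    - [1, 0, 0, 0.07, 0]
    - [1, 0, 0, 0.072, 0]
    - [1, 0, 0, 0.074, 0]
    - [1, 0, 0, 0.076, 0]

```text
time: 25.12
tcp_pos: [0.564, 0.2011, 0.1515]
orientation: [[-0.0, 1.0, 0.002], [1.0, 0.0, 0.0], [0.0, 0.002, -1.0]]
contact_force: [-1.1, 0.2, 4.9]
gripper_width: 0.0002
```

Emit:
arm_command:
  commands:
    - [1, 0, 0, 0.002, 0]
    - [1, 0, 0, 0.004, 0]
    - [1, 0, 0, 0.006, 0]
    - [1, 0, 0, 0.008, 0]
    - [1, 0, 0, 0.01, 0]
    - [1, 0, 0, 0.012, 0]
    - [1, 0, 0, 0.014, 0]
    - [1, 0, 0, 0.016, 0]

```text
time: 26.12
tcp_pos: [0.5649, 0.2015, 0.1392]
orientation: [[-0.0, 1.0, 0.006], [1.0, 0.0, 0.002], [0.002, 0.006, -1.0]]
contact_force: [-5.0, -0.5, 17.4]
gripper_width: 0.0002
```

Emit:
arm_command:
  commands:
    - [1, 0, 0, 0.001, 0]
    - [1, 0, 0, 0.002, 0]
    - [1, 0, 0, 0.003, 0]
    - [1, 0, 0, 0.004, 0]
    - [1, 0, 0, 0.005, 0]
    - [1, 0, 0, 0.006, 0]
    - [1, 0, 0, 0.006, 0]

```text
time: 27.0
tcp_pos: [0.5642, 0.2011, 0.13]
orientation: [[-0.0, 1.0, 0.002], [1.0, 0.0, 0.001], [0.001, 0.002, -1.0]]
contact_force: [-0.6, 0.2, 7.8]
gripper_width: -0.0
```

Emit:
arm_command:
  commands:
    - [1, 0, 0, 0.001, 0]
    - [1, 0, 0, 0.002, 0]
    - [1, 0, 0, 0.002, 0]

```text
time: 27.38
tcp_pos: [0.5646, 0.2013, 0.1299]
orientation: [[-0.0, 1.0, 0.004], [1.0, 0.0, 0.001], [0.001, 0.004, -1.0]]
contact_force: [-3.8, -1.0, 12.8]
gripper_width: 0.0002
```

Emit:
arm_command:
  commands:
    - [1, 0, 0, 0.001, 0]
    - [1, 0, 0, 0.001, 0]
    - [1, 0, 0, 0.001, 0]

```text
time: 27.75
tcp_pos: [0.5649, 0.2014, 0.13]
orientation: [[-0.0, 1.0, 0.006], [1.0, 0.0, 0.001], [0.001, 0.006, -1.0]]
contact_force: [-3.9, -1.0, 16.0]
gripper_width: -0.0
```

Emit:
arm_command:
  commands:
    - [1, 0, 0, 0.001, 0]
    - [1, 0, 0, 0.001, 0]
    - [1, 0, 0, 0.001, 0]

```text
time: 28.12
tcp_pos: [0.5652, 0.2015, 0.13]
orientation: [[-0.0, 1.0, 0.007], [1.0, 0.0, 0.002], [0.002, 0.007, -1.0]]
contact_force: [-4.9, -0.8, 18.9]
gripper_width: 0.0001
```

Emit:
arm_command:
  commands:
    - [1, 0, 0, -0.001, 0]
    - [1, 0, 0, -0.002, 0]
    - [1, 0, 0, -0.003, 0]
    - [1, 0, 0, -0.004, 0]
    - [1, 0, 0, -0.004, 0]

```text
time: 28.75
tcp_pos: [0.5642, 0.2011, 0.1303]
orientation: [[-0.0, 1.0, 0.003], [1.0, 0.0, 0.001], [0.001, 0.003, -1.0]]
contact_force: [-1.7, -0.3, 8.0]
gripper_width: -0.0003
```

Emit:
arm_command:
  commands:
    - [1, 0, 0, -0.001, 0]
    - [1, 0, 0, -0.002, 0]
    - [1, 0, 0, -0.003, 0]
    - [1, 0, 0, -0.003, 0]

```text
time: 29.25
tcp_pos: [0.5642, 0.2011, 0.1331]
orientation: [[-0.0, 1.0, 0.002], [1.0, 0.0, 0.001], [0.001, 0.002, -1.0]]
contact_force: [-1.7, -1.2, 8.5]
gripper_width: -0.0002
```

Emit:
arm_command:
  commands:
    - [1, 0, 0, -0.001, 0]
    - [1, 0, 0, -0.002, 0]
    - [1, 0, 0, -0.003, 0]
    - [1, 0, 0, -0.003, 0]

```text
time: 29.75
tcp_pos: [0.5641, 0.2011, 0.1358]
orientation: [[-0.0, 1.0, 0.002], [1.0, 0.0, 0.0], [0.0, 0.002, -1.0]]
contact_force: [-1.3, -0.7, 6.5]
gripper_width: -0.0001
```

Emit:
arm_command:
  commands:
    - [1, 0, 0, -0.001, 0]
    - [1, 0, 0, -0.001, 0]

```text
time: 30.0
tcp_pos: [0.564, 0.2011, 0.1364]
orientation: [[-0.0, 1.0, 0.002], [1.0, 0.0, 0.0], [0.0, 0.002, -1.0]]
contact_force: [-0.9, -0.2, 6.4]
gripper_width: -0.0002
```

Emit:
arm_command:
  commands:
    - [1, 0, 0, -0.001, 0]
    - [1, 0, 0, -0.001, 0]

```text
time: 30.25
tcp_pos: [0.564, 0.2011, 0.1367]
orientation: [[-0.0, 1.0, 0.001], [1.0, 0.0, 0.0], [0.0, 0.001, -1.0]]
contact_force: [0.3, -0.8, 4.2]
gripper_width: -0.0001
```

Emit:
arm_command:
  commands:
    - [1, 0, 0, -0.001, 0]
    - [1, 0, 0, -0.001, 0]

```text
time: 30.5
tcp_pos: [0.5638, 0.201, 0.1371]
orientation: [[-0.0, 1.0, 0.0], [1.0, 0.0, 0.0], [0.0, 0.0, -1.0]]
contact_force: [0.5, 0.3, 2.6]
gripper_width: -0.0001
```

The force is falling off while z holds at 0.137, so this time the catch is taking the load.

Emit:
arm_command:
  commands:
    - [1, 0, 0, -0.001, 0]
    - [1, 0, 0, -0.002, 0]
    - [1, 0, 0, -0.003, 0]
    - [1, 0, 0, -0.004, 0]
    - [1, 0, 0, -0.005, 0]
    - [1, 0, 0, -0.006, 0]

```text
time: 31.25
tcp_pos: [0.5637, 0.201, 0.1434]
orientation: [[-0.0, 1.0, 0.0], [1.0, 0.0, -0.0], [-0.0, 0.0, -1.0]]
contact_force: [0.5, -0.6, -0.5]
gripper_width: 0.0002
```

```bash
cat > chk.py <<'E'
import sys
from h import *
i=sys.argv[1]
im,d,m=snap("side","side"+i)
y=cmask(im,(20,150,80),(34,255,255),(225,130,305,205));P=pts(m,d,y);P=P[(P[:,2]>.07)&(P[:,2]<.12)];rect(P,"side yel")
cv2.imwrite("pics/s%s.png"%i,cv2.resize(im[70:220,180:340],(640,600)))
E
python3 chk.py 6
```

```text
t 31.25 tcp [0.5637 0.201  0.1434] F [ 0.5 -0.6 -0.5] w 0.0002
side yel 144 rect c [514.8 199.3] size [33.4 44.3] ang 1.2 z med/5/95 [88.3 83.5 90.4]
```

View pics/s6.png

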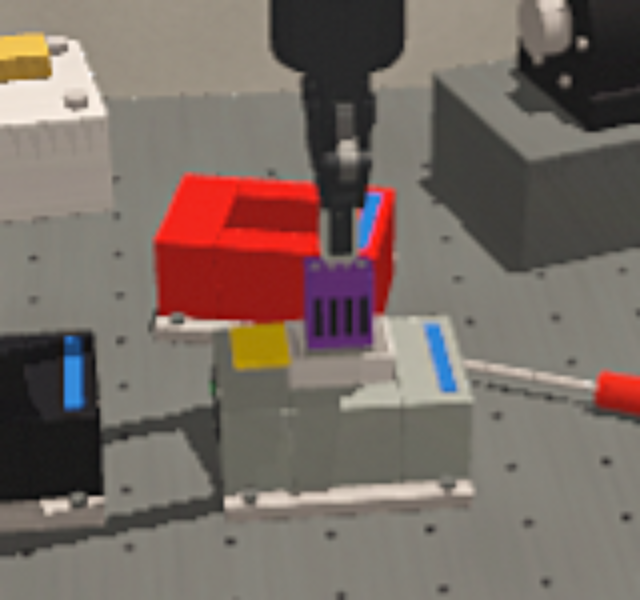

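The cradle is parked and holding, with the fingers 6 mm clear. Retreating and checking from above.

Emit:
arm_command:
  commands:
    - [1, 0, 0, -0.015, 0]
    - [1, 0, 0, -0.04, 0]
    - [1, 0, 0, -0.07, 0]
    - [0, 0, 0, -0.085, 0]
    - [-0.3, 0, 0, -0.085, 0]
    - [-0.3, 0, 0, -0.085, 0]

```text
time: 32.05
tcp_pos: [0.5632, 0.2008, 0.2271]
orientation: [[-0.0, 1.0, -0.002], [1.0, 0.0, -0.001], [-0.001, -0.002, -1.0]]
contact_force: [0.1, -0.1, -0.3]
gripper_width: 0.0538
```

```bash
python3 chk.py 7; python3 - <<'E'
from h import *
im,d,m=snap("wrist","wrist8")
y=cmask(im,(20,150,80),(34,255,255));P=pts(m,d,y);P=P[(P[:,2]>.075)&(P[:,2]<.12)];rect(P,"yel")
k=cmask(im,(125,60,30),(155,255,255));P=pts(m,d,k);P=P[(P[:,2]>.1)&(abs(P[:,0]-.563)<.04)&(abs(P[:,1]-.2)<.04)]
z=np.percentile(P[:,2],97);T=P[P[:,2]>z-.004];rect(T,"viotop")
A=np.c_[T[:,:2]-T[:,:2].mean(0),np.ones(len(T))];s=np.linalg.lstsq(A,T[:,2],rcond=None)[0];print("tilt",s[:2])
a=load("side0")[0];b=load("side7")[0]
for nm,lo,hi,bx in (("amber",(10,150,120),(22,255,255),(240,285,290,345)),("puck",(128,60,60),(160,255,255),(330,225,380,260)),("driver",(0,180,120),(6,255,255),(310,155,380,185)),("vial",(5,120,40),(18,255,220),(350,185,378,225))):
    print(nm,[tuple(np.round([x.mean() for x in np.nonzero(cmask(i,lo,hi,bx))][::-1],1)) for i in (a,b)])
cv2.imwrite("pics/w8.png",im)
E
```

```text
t 32.05 tcp [0.5632 0.2008 0.2271] F [ 0.1 -0.1 -0.3] w 0.0538
side yel 145 rect c [515.1 200. ] size [33.8 44. ] ang 0.5 z med/5/95 [88.1 82.9 90.5]
t 32.1 tcp [0.563  0.2008 0.2266] F [ 0.  -1.  -0.7] w 0.0555
yel 2674 rect c [515.3 200.9] size [43.8 33.5] ang 90.0 z med/5/95 [88.  86.8 89.1]
viotop 1882 rect c [563.2 200.6] size [23.4 39.9] ang 89.3 z med/5/95 [138.  136.8 139.1]
tilt [0.00279238 0.000804  ]
amber [(np.float64(263.6), np.float64(312.4)), (np.float64(263.6), np.float64(312.2))]
puck [(np.float64(355.2), np.float64(247.6)), (np.float64(355.3), np.float64(247.6))]
driver [(np.float64(348.3), np.float64(170.1)), (np.float64(348.4), np.float64(170.1))]
vial [(np.float64(363.1), np.float64(211.6)), (np.float64(363.1), np.float64(211.6))]
```

View pics/side7.png

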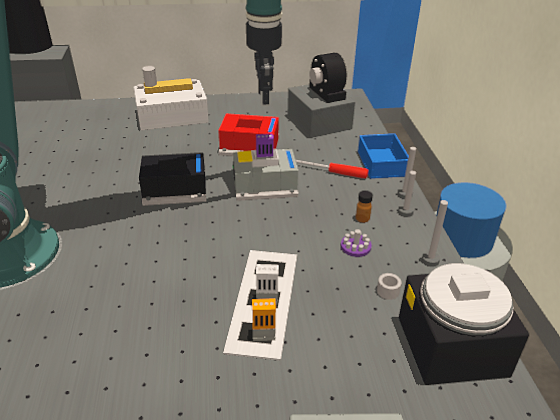

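View pics/w8.png

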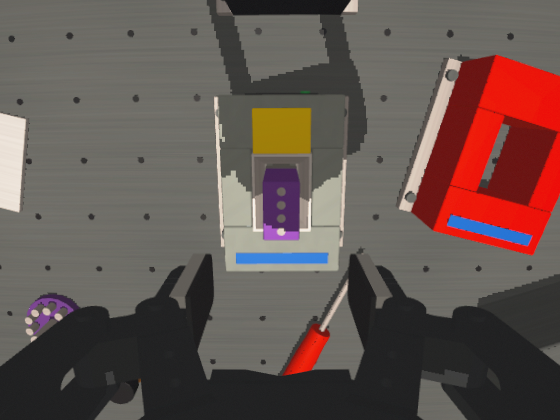

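Both views show the cradle parked with the plate top at z 0.088, as at the start. The cartridge top is at 0.138 and square in the socket at wrist (281,203). Nothing is touching it and everything else is in place. Handing in.

```bash
python3 -c "
from h import *
print(order.finish_job())"
```

```text
the job is handed in; nothing more can be done
None
```

The violet cartridge is seated and the cradle is parked on its catch. The job was handed in at about 32 s, and no verdict was reported.

- **What I did:** I pressed the yellow plate to its stop (about 17 N) and the cradle popped up. I then stood the violet cartridge in the raised socket and pushed it down on its top to the stop.
- **What failed:** After the first push (13.5 N), which reached the stop, the catch did not hold and the cradle rose again, and I don't know why. A second push (about 19 N), with a short hold and a release in 1 mm steps, caught.
- **Forces:** The highest wrist reading on any press was about 19 N. I only read the force at the end of each move, so brief peaks in between are not recorded.
- **Last checks:**
  - The plate top is at z 0.088, the same as at the start.
  - The cartridge centre is at about z 0.098, within 1 mm of the bay axis, with a tilt of about 0.003 rad.
  - The gripper is well clear, with no contact force.
  - The amber cartridge, puck, vial and driver measure unmoved. The silver cartridge and sleeve I only checked by eye in the pictures, and they look unmoved.

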